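# Hang the used-battery cup on the cart's rail

## Robot

A 6-joint arm with a two-finger parallel gripper is mounted at the origin on the work surface. World frame = base frame: x ahead of the robot, y to its left, z up, the work surface at z = 0. Lengths are in m, angles in rad, forces in N, time in s.
With the tool pointing down it reaches from about 0.3 to 0.75 m from the base axis. Payload 8.5 kg.
Tool frame: the origin (TCP) lies at the very end of the fingers, on their centre line; the grasp point (between the pads) lies 19 mm behind it; z points along the fingers, y is the direction in which the jaws open and shut (so a half turn about z gives the same grasp; the last joint's range is limited). The gripper opens to 88 mm and grips with 3 to 60 N. Pads are 18 mm wide; open, the fingers measure 123 mm over their backs; the gripper's body (75 mm by 187 mm) begins 45 mm behind the grasp point.
Start: joints at [-1.316, 0.381, 1.297, -0, 1.464, -0.215], TCP at [0.249, -0.49, 0.239] pointing down, gripper open.
Joint ranges: [-3.11, 3.11], [-0.89, 2.33], [0.22, 2.48], [-1.42, 4.56], [0.17, 2.85], [-2.88, 2.88]. Speed limits (rad/s): [2.39, 2.39, 3.14, 3.14, 3.14, 3.14].

## Interface

Orientations are given as a unit quaternion [w, x, y, z].
In Python, from rig import bot, cams, spotter gives the robot as it stands.
- The arm moves only by the tool send_rows, never from a script. Its argument "series" is a list of rows, each an object with "travel": the shift along the world's x, y, z in cm, a list of three; "turn": the turn, a rotation vector about the world's x, y, z in rad, a list of three; "grip": the closure, from 0 (fully open) to 1 (shut). A call has 1 to 20 rows; each row shifts and turns the commanded pose from where the row before left it; what a row does not reach is not made up. A row lasts 1/10 s, in which the tool goes at most 50 mm and 8.59 degrees, less where a joint would pass 70% of its speed; a pose out of reach is approached as far as the arm can. A call with a gripper value outside its range is refused whole. The fingers move at their own pace and stop on an object; "squeeze" is the grip in N (left out, the last holds). Time passes only in rows, so rows that do not move let the fingers close. It gives the time, the measured TCP pose, the force and the opening at its end, in the units of the state.
- bot.observe(): the state, without advancing time (a new reading comes with each control period).
- cams.snapshot(name): name is "scene" or "side" or "wrist"; returns a dict with "color" (420x560x3 uint8, red, green, blue), "vfov" (degrees; the focal length in pixels is half the picture's height over the tangent of half this angle, whatever the lens; pixels are square), "cx", "cy" (the principal point, pixels), "T" (4x4, takes a point from camera to world coordinates); the wrist camera has in their place "T_tool_cam" (4x4, takes a point from camera to tool coordinates, whose origin is the TCP and whose axes are the flange's). Camera axes: x right, y down, z forward; pixel columns grow to the right and rows downward; lengths in m; the calibration is good to about 2 mm. A picture is of the moment at which its call begins: read the wrist's pose just before it. There is no depth.
- bot.job_done(): hands the job in, once; it reports no verdict.
Trained networks look in a picture, given as the dict that the camera call returned (one of the last four; its "shot" number tells which), for a name from the list of things; names that differ only in an ending like _2 or _b are one class to them, and where a whole thing is asked for, a point or a joint stands for the part that bears it (a point fixed in the world has none). Each returns a list of dicts, best first, with "confidence" (0 to 1); they miss things now and then, are a little off and sometimes report something else, mostly with a low value. They report only what shows in the picture. A call takes as long as a camera call.
- spotter.boxes_of(picture, label): "rect" ([centre column, centre row, width, height] in pixels, round what is visible of it).
The state is a dict: "t": time; "joints": joint angles; "qvel": joint speeds; "effort": joint torques, N m; "position": TCP position; "orientation": TCP orientation; "wrist_force": force on the tool from outside, world axes, zero at the start; "wrist_torque": the same for the moment, N m; "opening": opening from 0.0 (shut) to 1.0 (fully open).
Only numpy, scipy, OpenCV 4.12 (cv2) and the standard library are available. Lean on these libraries where they do the work, as an engineer would, in place of code of your own. Each camera call takes 0.05 s, during which the arm holds its last target.

## Task

Hang the orange cup with the used button cells by its hook on the steel bar of the low rail, between the two posts, so that it hangs down in front of the grey panel. Lower it until the hook rests on the bar before you let go, and release it gently so that its lopsided weight does not swing it off. Leave the blue cup and the glass jar where they stand.

Things in the scene. Friction and masses are not known exactly. Their poses are not given: they have to be found in the camera images.
- cup_grip (a point): Centre of the white grip block (20 x 20 mm, 38 tall) above the hook of the upright orange cup (120 g, holds button cells). z up, x from cup to hook back. Hook: channel along y, 24 mm long, open below; flat inner top 10 mm wide (x) 23 mm below this point, flaring to 49 mm wide 51 mm below. Cup: 27 to 82 mm towards -x, underside 143 mm below. Once hung and let go, it leans in 6 degrees onto the panel.
- rail_mid (a point): Middle of the steel bar, on its centre line, 140 mm above the cart top. Bar 12 mm thick, level, along y; end posts 110 mm either side. Below it, centred: grey panel 30 mm thick (x), 240 long (y), 71 tall, on a foot plate 70 x 250 x 6. Fixed. -x is its front, towards the robot, where the cup hangs. Seated on the bar, the orange cup's grip block centre is 29 mm above this point.
- spare_grip (a point): Centre of the white grip block of the blue cup, a bystander with white paper lining, to be left alone. It has the orange cup's shape and size: 162 mm tall overall, cup 64 mm wide (y), 55 mm deep (x), 55 mm tall. Axes as for the orange cup.
- jar_mid (a point): Centre of a loose glass jar with a metal screw lid, 60 mm across, 75 mm tall; to be left alone. A grey charging cradle (70 x 90 x 31 mm) and a white tray with tweezers and wax pick (70 x 160 x 12 mm) are fixed near the cart's far edge.

How it is judged:
By the outcome, as a careful person would: the job done as asked, in the order asked, and still so for the second after the job is handed in, with the robot touching nothing.
It also fails if it takes over 45 s, if anything falls off the work surface, if the arm or the gripper's body presses on something with over 40 N, if the wrist force passes 120 N, or if a joint passes its speed limit or range.

## Working session

There is one attempt and no reset: what is moved stays moved. The work goes in short steps, Python scripts to look and compute and a tool call to move; the robot and the scene stay as the last step left them, time stands still between calls to the robot, and variables do not carry over. Pictures are saved under pics/ and viewed, and the job is handed in when it is done.

Besides the shell and the picture viewer there is one more tool, called as name(argument=value, ...), one argument or row to a line, values as JSON. send_rows: Moves the arm, as the interface text tells. Its arguments: {"type":"object","properties":{"series":{"type":"array","items":{"type":"object","properties":{"travel":{"type":"array","items":{"type":"number"}},"turn":{"type":"array","items":{"type":"number"}},"grip":{"type":"number"}}}},"squeeze":{"type":"number"}},"required":["series"]}

```bash
ls; mkdir -p pics
cat > h.py <<'E'
import numpy as np, cv2
from rig import bot,cams,spotter
from scipy.spatial.transform import Rotation as R
def snap(n):
    s=bot.observe()
    p=cams.snapshot(n)
    if n=='wrist':
        T=np.eye(4);q=s['orientation'];T[:3,:3]=R.from_quat([q[1],q[2],q[3],q[0]]).as_matrix();T[:3,3]=s['position']
        p['Tw']=T@p['T_tool_cam']
    else: p['Tw']=p['T']
    return p
def f(p): return p['color'].shape[0]/2/np.tan(np.radians(p['vfov'])/2)
def ray(p,u,v):
    d=np.array([(u-p['cx'])/f(p),(v-p['cy'])/f(p),1.]);d=p['Tw'][:3,:3]@d
    return p['Tw'][:3,3],d/np.linalg.norm(d)
def proj(p,X):
    c=np.linalg.inv(p['Tw'])@np.append(X,1);return np.array([p['cx']+f(p)*c[0]/c[2],p['cy']+f(p)*c[1]/c[2]])
def tri(rs):
    A=np.zeros((3,3));b=np.zeros(3)
    for o,d in rs:
        M=np.eye(3)-np.outer(d,d);A+=M;b+=M@o
    X=np.linalg.solve(A,b);return X,[np.linalg.norm((np.eye(3)-np.outer(d,d))@(X-o)) for o,d in rs]
def save(p,n): cv2.imwrite('pics/'+n+'.png',p['color'][:,:,::-1])
E
python3 - <<'E'
from h import *
for n in ['scene','side','wrist']:
    p=snap(n);save(p,n+'1')
    print(n,{k:(v if k!='color' else 0) for k,v in p.items() if k!='T'});print(p['Tw'].round(3))
    for l in ['cup_grip','rail_mid','spare_grip','jar_mid']:
        print(l,[(np.round(b['rect'],1).tolist(),round(b['confidence'],2)) for b in spotter.boxes_of(p,l)])
print(bot.observe())
E
```

```text
pics
scene {'color': 0, 'vfov': 53.69256839366118, 'cx': 285.033330727569, 'cy': 201.35160935863894, 'shot': 1, 'Tw': array([[ 0.46864221,  0.72819081, -0.50011262,  1.0371229 ],
       [ 0.88325588, -0.37645792,  0.27953262, -0.30546684],
       [ 0.01528173, -0.57272819, -0.81960288,  0.88576591],
       [ 0.        ,  0.        ,  0.        ,  1.        ]])}
[[ 0.469  0.728 -0.5    1.037]
 [ 0.883 -0.376  0.28  -0.305]
 [ 0.015 -0.573 -0.82   0.886]
 [ 0.     0.     0.     1.   ]]
cup_grip [([160.6, 242.6, 42.8, 37.1], 0.92)]
rail_mid [([367.6, 193.7, 112.1, 62.4], 0.96)]
spare_grip [([253.1, 189.6, 28.8, 34.8], 0.62)]
jar_mid []
side {'color': 0, 'vfov': 56.037895723734174, 'cx': 282.30091143365195, 'cy': 216.973795004084, 'shot': 2, 'Tw': array([[-0.99742867, -0.0407494 ,  0.05895358,  0.51718851],
       [-0.07165859,  0.57903169, -0.81214983,  0.57442025],
       [-0.00104138, -0.81428606, -0.58046286,  0.57580876],
       [ 0.        ,  0.        ,  0.        ,  1.        ]])}
[[-0.997 -0.041  0.059  0.517]
 [-0.072  0.579 -0.812  0.574]
 [-0.001 -0.814 -0.58   0.576]
 [ 0.  
[... 1176 characters left out ...]
e_grip []
jar_mid []
{'t': 0.75, 'joints': array([-1.31630182e+00,  3.80582366e-01,  1.29743159e+00,  2.74297470e-05,
        1.46361187e+00, -2.15289401e-01]), 'qvel': array([ 0.00137335, -0.00032534, -0.00052915, -0.00245593, -0.00110107,
        0.00038076]), 'effort': array([ 5.89017618e-04, -4.37745023e+01, -2.24716079e+01,  7.14073470e-02,
        3.12868576e-02, -9.84602224e-06]), 'position': array([ 0.24898228, -0.49037879,  0.23874721]), 'orientation': array([-1.68494748e-05,  9.72539835e-01,  2.32736480e-01,  1.33084282e-05]), 'wrist_force': array([ 0.32099497, -0.52965626, -0.01696741]), 'wrist_torque': array([ 0.01309516, -0.02454204, -0.03247342]), 'opening': 1.0016166195776255}
```

View pics/scene1.png

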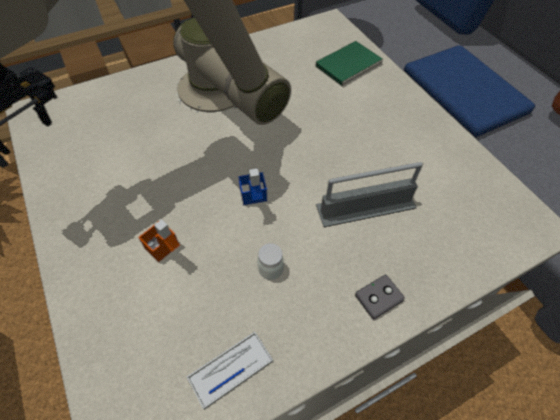

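View pics/side1.png

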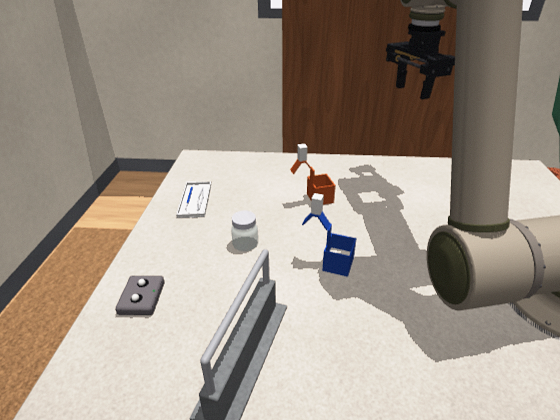

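Run:
```python
import cv2
a=cv2.imread('pics/scene1.png');b=cv2.imread('pics/side1.png')
def z(im,x,y,w,h,s,n): cv2.imwrite(f'pics/{n}.png',cv2.resize(im[y:y+h,x:x+w],None,fx=s,fy=s,interpolation=cv2.INTER_CUBIC))
z(a,130,210,60,60,9,'zs_cup');z(a,310,155,120,75,6,'zs_rail');z(b,280,140,80,70,8,'zi_cup');z(b,180,240,120,180,3.3,'zi_rail')
```

```text
(no output)
```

View pics/zs_cup.png

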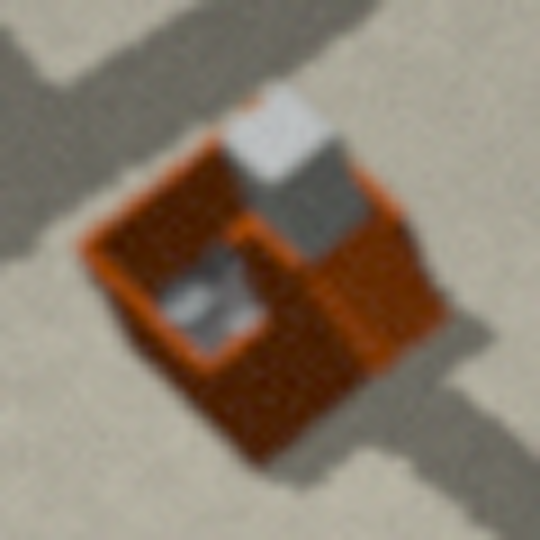

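View pics/zs_rail.png

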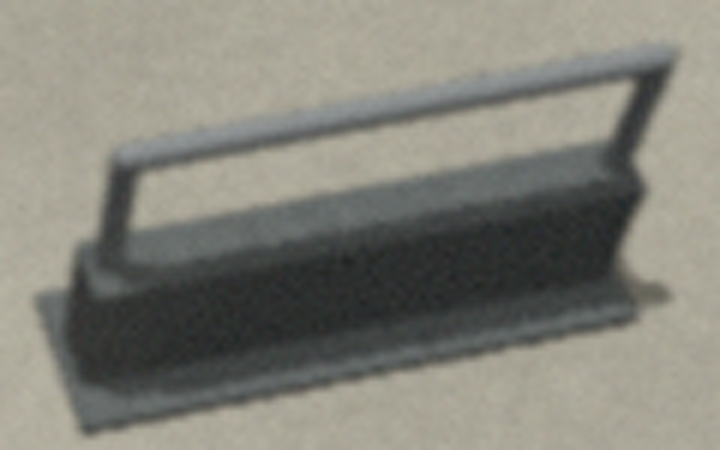

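View pics/zi_cup.png

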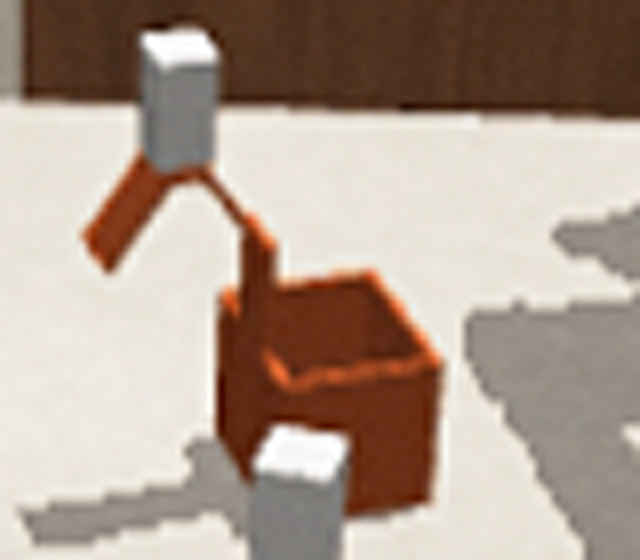

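View pics/zi_rail.png

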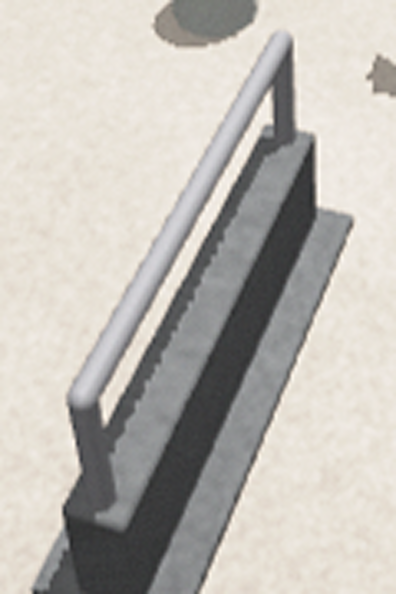

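```bash
cat > fit.py <<'E'
from h import *
from scipy.optimize import least_squares
P={'scene':snap('scene'),'side':snap('side')}
def px(off,s,u): return np.array([off[0]+(u[0]+.5)/s-.5,off[1]+(u[1]+.5)/s-.5])
def fit(pts,x0,names,zf=True):
    # pts: cam,off,s,u,X(mm)
    def res(x):
        c,s=np.cos(x[3]),np.sin(x[3]);M=np.array([[c,-s,0],[s,c,0],[0,0,1]])
        return np.concatenate([proj(P[a],M@(np.array(X)/1e3)+x[:3])-px(o,sc,u) for a,o,sc,u,X in pts])
    r=least_squares(res,x0,loss='soft_l1')
    print(names,r.x.round(4),'yawdeg',np.degrees(r.x[3]).round(2))
    print(res(r.x).reshape(-1,2).round(1).tolist())
S=('scene',(130,210),9);I=('side',(280,140),8)
c=[(*S,u,X) for u,X in [((335,142),(10,10,19)),((272,183),(10,-10,19)),((285,88),(-10,10,19)),((220,135),(-10,-10,19)),((315,260),(10,-10,-19)),((372,210),(10,10,-19)),((85,245),(-82,-32,-88)),((205,365),(-27,-32,-88)),((262,465),(-27,-32,-143))]]
c+=[(*I,u,X) for u,X in [((153,68),(10,10,19)),((217,62),(-10,10,19)),((141,35),(10,-10,19)),((200,28),(-10,-10,19)),((155,172),(10,10,-19)),((213,160),(-10,10,-19)),((440,362),(-82,32,-88)),((373,272),(-82,-32,-88)),((432,500),(-82,32,-143))]]
fit(c,[.5,-.3,.143,.3],'cup')
S=('scene',(310,155),6);I=('side',(180,240),3.3)
c=[(*S,u,X) for u,X in [((118,160),(0,-112,0)),((672,58),(0,112,0)),((85,432),(35,-125,-140)),((635,320),(35,125,-140)),((38,298),(-35,-125,-134)),((95,290),(15,-120,-63)),((645,190),(15,120,-63)),((82,245),(-15,-120,-63))]]
c+=[(*I,u,X) for u,X in [((283,40),(0,-112,0)),((83,395),(0,112,0)),((352,218),(-35,-125,-134)),((314,137),(-15,-120,-63)),((122,525),(-15,120,-63)),((65,510),(15,120,-63))]]
fit(c,[.5,.2,.14,.1],'rail')
E
python3 fit.py
```

```text
cup [ 0.532  -0.3104  0.1435  0.3078] yawdeg 17.63
[[1.3, -0.3], [0.2, 1.2], [1.0, -0.1], [0.1, 0.5], [-0.4, 2.0], [1.1, 1.7], [-0.1, -0.3], [0.7, 1.5], [0.2, 1.4], [0.9, -1.5], [0.9, -1.6], [0.2, -0.8], [0.7, -0.8], [0.3, -0.3], [0.8, 0.3], [0.9, 0.0], [1.2, -0.6], [0.3, 0.7]]
rail [ 0.609   0.1749  0.1384 -0.2431] yawdeg -13.93
[[1.3, 1.1], [-0.4, 0.7], [0.2, 1.7], [0.7, 1.1], [0.3, 0.2], [1.0, 1.1], [2.4, -0.9], [-0.5, -1.4], [0.5, 0.1], [0.4, 2.9], [1.1, -0.6], [1.4, -3.6], [1.4, 0.1], [-1.6, -1.9]]
```

send_rows(
  series=[
    {"travel":[2.0,1.3,0],"turn":[0,0,-0.0135],"grip":0},
    {"travel":[2.4,1.5,0],"turn":[0,0,-0.0135],"grip":0},
    {"travel":[2.4,1.5,0],"turn":[0,0,-0.0135],"grip":0},
    {"travel":[2.4,1.5,0],"turn":[0,0,-0.0135],"grip":0},
    {"travel":[2.4,1.5,0],"turn":[0,0,-0.0135],"grip":0},
    {"travel":[2.4,1.5,0],"turn":[0,0,-0.0135],"grip":0},
    {"travel":[2.4,1.5,0],"turn":[0,0,-0.0135],"grip":0},
    {"travel":[2.4,1.5,0],"turn":[0,0,-0.0135],"grip":0},
    {"travel":[2.4,1.5,0],"turn":[0,0,-0.0135],"grip":0},
    {"travel":[2.4,1.5,0],"turn":[0,0,-0.0135],"grip":0},
    {"travel":[2.4,1.5,0],"turn":[0,0,-0.0135],"grip":0},
    {"travel":[2.3,1.7,0],"turn":[0,0,-0.0135],"grip":0},
    {"travel":[0,0,0],"turn":[0,0,0],"grip":0},
    {"travel":[0,0,0],"turn":[0,0,0],"grip":0},
  ],
)

```text
t: 2.25
position: [0.532, -0.3102, 0.2385]
orientation: [-0.0, 0.988, 0.154, -0.0]
wrist_force: [-0.1, 0.2, -0.9]
opening: 0.996
```

Run:
```python
from h import *
p=snap('wrist');s=bot.observe();print(s['t'],s['position'],s['orientation'],s['joints'].round(3))
im=p['color'][:,:,::-1].copy()
c,sn=np.cos(.3078),np.sin(.3078);M=np.array([[c,-sn,0],[sn,c,0],[0,0,1]]);g=np.array([.532,-.3104,.143])
for X in [(10,10,19),(10,-10,19),(-10,10,19),(-10,-10,19),(-82,-32,-88),(-82,32,-88),(-27,-32,-88),(-27,32,-88)]:
    q=proj(p,M@(np.array(X)/1e3)+g);print(X,q.round(1));cv2.circle(im,tuple(int(round(t)) for t in q),2,(0,255,0),-1)
cv2.imwrite('pics/w2.png',p['color'][:,:,::-1]);cv2.imwrite('pics/w2o.png',im)
sc=cv2.imread('pics/scene1.png')
```

```text
2.3 [ 0.53152914 -0.31075152  0.23862408] [-1.07882948e-05  9.88175820e-01  1.53324812e-01 -2.24648423e-04] [-0.721  0.499  1.101 -0.     1.542  0.542]
(10, 10, 19) [263.4 212.4]
(10, -10, 19) [294.3 212.5]
(-10, 10, 19) [263.6 241.4]
(-10, -10, 19) [293.9 241.5]
(-82, -32, -88) [310.3 269.8]
(-82, 32, -88) [246.7 269.7]
(-27, -32, -88) [312.  217.7]
(-27, 32, -88) [245.4 217.5]
```

View pics/w2o.png

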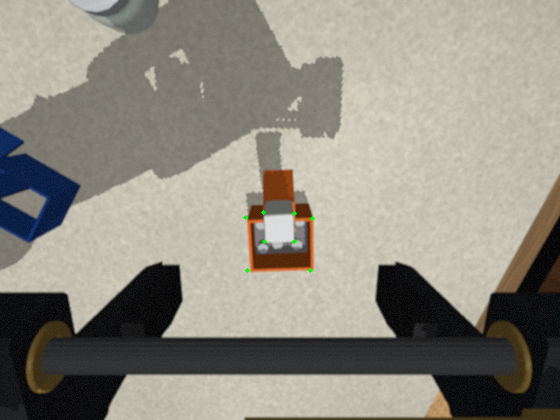

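send_rows(
  series=[
    {"travel":[0,0,-2],"turn":[0,0,0],"grip":0},
    {"travel":[0,0,-2],"turn":[0,0,0],"grip":0},
    {"travel":[0,0,-2],"turn":[0,0,0],"grip":0},
    {"travel":[0,0,-2],"turn":[0,0,0],"grip":0},
    {"travel":[0,0,-1.5],"turn":[0,0,0],"grip":0},
    {"travel":[0,0,-1],"turn":[0,0,0],"grip":0},
    {"travel":[0,0,-0.4],"turn":[0,0,0],"grip":0},
    {"travel":[0,0,0],"turn":[0,0,0],"grip":0.3},
    {"travel":[0,0,0],"turn":[0,0,0],"grip":0.55},
    {"travel":[0,0,0],"turn":[0,0,0],"grip":0.7},
    {"travel":[0,0,0],"turn":[0,0,0],"grip":0.8},
    {"travel":[0,0,0],"turn":[0,0,0],"grip":0.9},
    {"travel":[0,0,0],"turn":[0,0,0],"grip":1},
    {"travel":[0,0,0],"turn":[0,0,0],"grip":1},
    {"travel":[0,0,0],"turn":[0,0,0],"grip":1},
    {"travel":[0,0,0],"turn":[0,0,0],"grip":1},
  ],
  squeeze=30,
)

```text
t: 3.9
position: [0.532, -0.3104, 0.1297]
orientation: [-0.0, 0.988, 0.153, -0.0]
wrist_force: [-1.3, 0.8, 0.2]
opening: 0.225
```

Run:
```python
from h import *
p=snap('side');save(p,'side3')
```

```text
(no output)
```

View pics/side3.png

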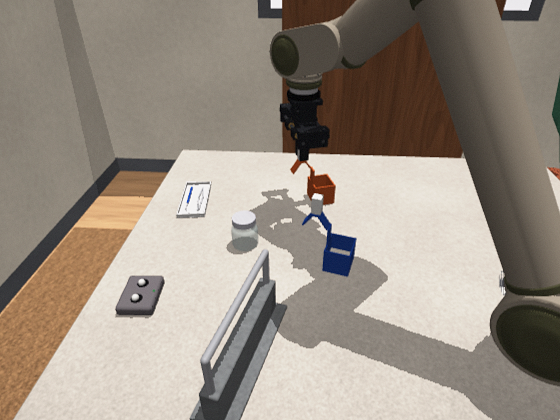

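send_rows(
  series=[
    {"travel":[0,0,0.3],"turn":[0,0,0],"grip":1},
    {"travel":[0,0,0.8],"turn":[0,0,0],"grip":1},
    {"travel":[0,0,1.5],"turn":[0,0,0],"grip":1},
    {"travel":[0,0,2.2],"turn":[0,0,0],"grip":1},
    {"travel":[0,0,2.2],"turn":[0,0,0],"grip":1},
    {"travel":[0,0,2.2],"turn":[0,0,0],"grip":1},
    {"travel":[0,0,2.2],"turn":[0,0,0],"grip":1},
    {"travel":[0,0,2.2],"turn":[0,0,0],"grip":1},
    {"travel":[0,0,2.2],"turn":[0,0,0],"grip":1},
    {"travel":[0,0,2.2],"turn":[0,0,0],"grip":1},
    {"travel":[0,0,1.4],"turn":[0,0,0],"grip":1},
    {"travel":[0,0,0.6],"turn":[0,0,0],"grip":1},
    {"travel":[0,0,0],"turn":[0,0,0],"grip":1},
    {"travel":[0,0,0],"turn":[0,0,0],"grip":1},
  ],
)

```text
t: 5.35
position: [0.5318, -0.3103, 0.329]
orientation: [-0.001, 0.988, 0.153, -0.0]
wrist_force: [-0.6, -0.5, -1.5]
opening: 0.227
```

Run:
```python
from h import *
p=snap('side');save(p,'side4');p=snap('wrist');save(p,'w4');print(bot.observe()['wrist_force'])
```

```text
[ 0.11194369 -0.0951453  -0.7925957 ]
```

View pics/side4.png

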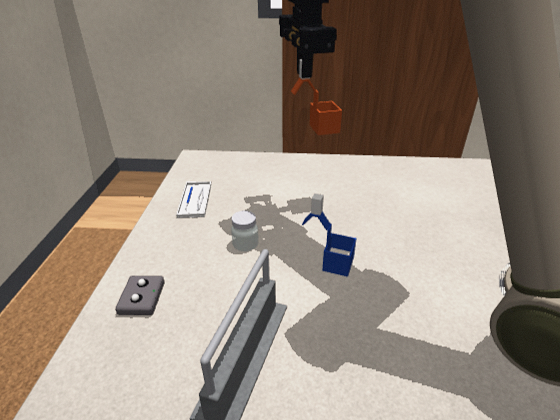

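View pics/w4.png

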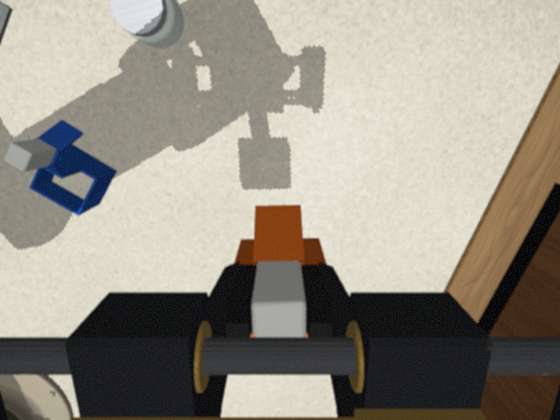

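send_rows(
  series=[
    {"travel":[0.2,1.0,0],"turn":[0,0,-0.01],"grip":1},
    {"travel":[0.3,2.0,0],"turn":[0,0,-0.025],"grip":1},
    {"travel":[0.5,3.0,0],"turn":[0,0,-0.035],"grip":1},
    {"travel":[0.5,3.0,0],"turn":[0,0,-0.035],"grip":1},
    {"travel":[0.5,3.0,0],"turn":[0,0,-0.035],"grip":1},
    {"travel":[0.5,3.0,0],"turn":[0,0,-0.035],"grip":1},
    {"travel":[0.5,3.0,0],"turn":[0,0,-0.035],"grip":1},
    {"travel":[0.5,3.0,0],"turn":[0,0,-0.035],"grip":1},
    {"travel":[0.5,3.0,0],"turn":[0,0,-0.035],"grip":1},
    {"travel":[0.5,3.0,0],"turn":[0,0,-0.035],"grip":1},
    {"travel":[0.5,3.0,0],"turn":[0,0,-0.035],"grip":1},
    {"travel":[0.5,3.0,0],"turn":[0,0,-0.035],"grip":1},
    {"travel":[0.5,3.0,0],"turn":[0,0,-0.035],"grip":1},
    {"travel":[0.5,3.0,0],"turn":[0,0,-0.035],"grip":1},
    {"travel":[0.5,3.0,0],"turn":[0,0,-0.035],"grip":1},
    {"travel":[0.3,2.5,0],"turn":[0,0,-0.03],"grip":1},
    {"travel":[0.3,2.0,0],"turn":[0,0,-0.02],"grip":1},
    {"travel":[0.1,1.0,0],"turn":[0,0,-0.01],"grip":1},
    {"travel":[0,0,0],"turn":[0,0,0],"grip":1},
    {"travel":[0,0,0],"turn":[0,0,0],"grip":1},
  ],
)

```text
t: 7.45
position: [0.6088, 0.1642, 0.3297]
orientation: [0.0, 0.993, -0.121, -0.0]
wrist_force: [-0.2, -0.6, -0.6]
opening: 0.224
```

Run:
```python
from h import *
s=bot.observe();print(s['position'],s['orientation'],s['joints'].round(2))
q=s['orientation'];Mt=R.from_quat([q[1],q[2],q[3],q[0]]).as_matrix();print('yaw x',np.degrees(np.arctan2(Mt[1,0],Mt[0,0])))
p=snap('wrist');save(p,'w5')
im=p['color'][:,:,::-1].copy()
a=-.2431;c,sn=np.cos(a),np.sin(a);M=np.array([[c,-sn,0],[sn,c,0],[0,0,1]]);g=np.array([.609,.1749,.14])
for X in [(0,-110,6),(0,110,6),(6,-80,0),(6,80,0),(-6,80,0),(-6,-80,0),(15,-120,-63),(15,120,-63),(35,-125,-134),(35,125,-134)]:
    q=proj(p,M@(np.array(X)/1e3)+g);print(X,q.round(1));cv2.circle(im,tuple(int(round(t)) for t in q),2,(0,255,0),-1)
cv2.imwrite('pics/w5o.png',im)
p=snap('side');save(p,'side5');p=snap('scene');save(p,'scene5')
```

```text
[0.6088312  0.16416894 0.32965348] [ 1.79495333e-04  9.92679748e-01 -1.20776120e-01 -1.17726384e-04] [ 0.08  0.49  0.85 -0.    1.79  1.89]
yaw x -13.87379602203253
(0, -110, 6) [384.1 192.8]
(0, 110, 6) [150.3 192.3]
(6, -80, 0) [351.4 185.2]
(6, 80, 0) [183.3 184.8]
(-6, 80, 0) [184.2 197. ]
(-6, -80, 0) [350.6 197.4]
(15, -120, -63) [376.9 165.3]
(15, 120, -63) [161.  164.7]
(35, -125, -134) [367.6 140.9]
(35, 125, -134) [173.  140.4]
```

View pics/w5o.png

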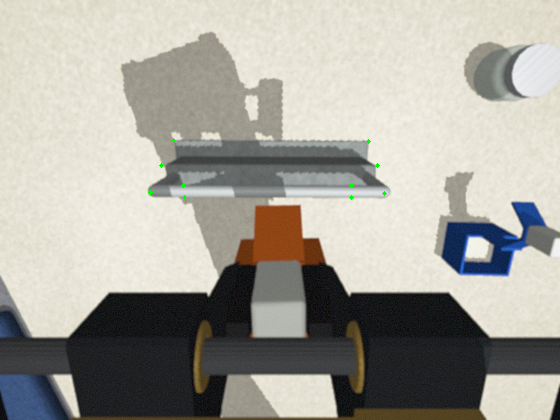

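View pics/side5.png

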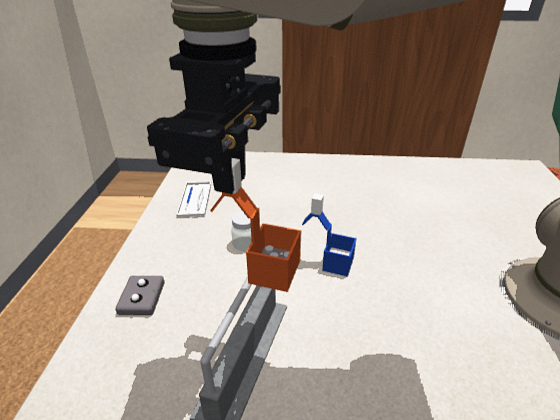

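View pics/scene5.png

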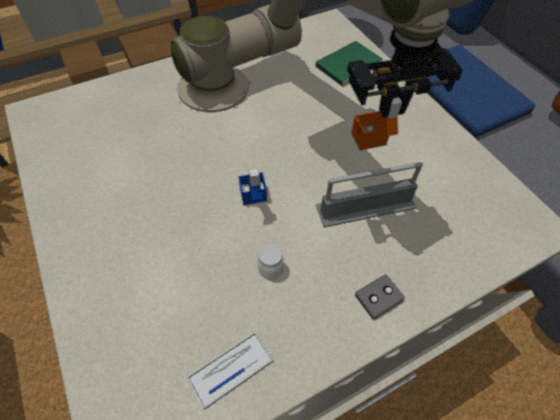

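Run:
```python
import cv2,numpy as np
b=cv2.imread('pics/w5.png');cv2.imwrite('pics/zw5.png',cv2.resize(b[130:230,130:410],None,fx=2.8,fy=2.8,interpolation=cv2.INTER_CUBIC))
g=b.astype(int).sum(2)//3
for c in [185,200,215,235,255,290,320,345]: print(c,g[175:206,c].tolist())
for r in [190,192]: print(r,g[r,142:160].tolist(),g[r,378:396].tolist())
```

```text
185 [149, 149, 152, 150, 149, 159, 155, 158, 158, 139, 129, 143, 168, 182, 200, 215, 219, 216, 216, 205, 193, 172, 157, 152, 149, 145, 145, 147, 154, 188, 216]
200 [158, 157, 155, 155, 150, 137, 126, 118, 107, 98, 117, 141, 168, 183, 197, 213, 219, 218, 216, 206, 196, 173, 156, 147, 147, 154, 154, 155, 156, 158, 157]
215 [139, 119, 113, 110, 99, 101, 102, 100, 101, 104, 117, 141, 163, 181, 200, 215, 220, 217, 216, 208, 193, 178, 161, 150, 157, 157, 155, 158, 154, 149, 152]
235 [105, 103, 103, 107, 101, 105, 103, 103, 105, 101, 107, 111, 124, 130, 138, 144, 147, 142, 144, 136, 135, 134, 140, 151, 152, 149, 149, 148, 150, 149, 152]
255 [99, 100, 102, 97, 101, 99, 97, 99, 98, 102, 100, 116, 120, 132, 136, 144, 148, 146, 143, 130, 129, 119, 131, 145, 154, 155, 151, 154, 153, 153, 135]
290 [160, 161, 161, 158, 159, 155, 152, 156, 153, 143, 129, 138, 159, 179, 197, 212, 223, 225, 223, 212, 197, 189, 199, 220, 229, 230, 229, 230, 227, 204, 149]
320 [163, 162, 161, 159, 164, 166, 162, 160, 155, 145, 129, 133, 154, 175, 191, 212, 221, 226, 224, 211, 202, 191, 187, 207, 227, 229, 227, 228, 226, 231, 231]
345 [160, 160, 160, 166, 164, 160, 162, 159, 157, 149, 136, 132, 150, 176, 193, 207, 220, 225, 226, 215, 203, 190, 196, 216, 229, 229, 224, 224, 225, 229, 229]
190 [230, 234, 230, 230, 228, 207, 156, 134, 136, 141, 144, 141, 146, 143, 143, 142, 144, 140] [202, 203, 199, 204, 201, 204, 202, 202, 198, 196, 185, 182, 207, 230, 234, 232, 233, 234]
192 [232, 230, 231, 232, 232, 219, 166, 135, 132, 138, 138, 146, 143, 143, 140, 139, 142, 141] [223, 222, 222, 222, 221, 222, 223, 219, 219, 212, 199, 195, 204, 230, 237, 237, 236, 234]
```

View pics/zw5.png

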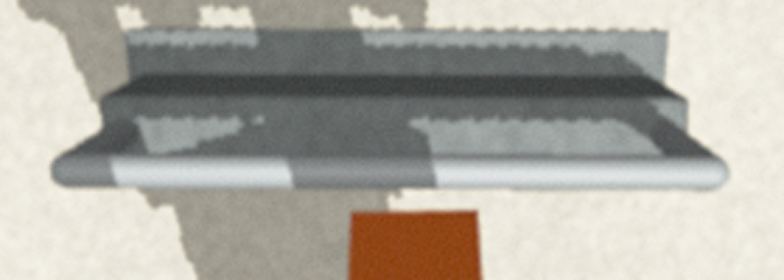

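send_rows(
  series=[
    {"travel":[0,0.5,0],"turn":[0,0,0],"grip":1},
    {"travel":[0,0.6,-0.5],"turn":[0,0,0],"grip":1},
    {"travel":[0,0,-1.5],"turn":[0,0,0],"grip":1},
    {"travel":[0,0,-2],"turn":[0,0,0],"grip":1},
    {"travel":[0,0,-2],"turn":[0,0,0],"grip":1},
    {"travel":[0,0,-2],"turn":[0,0,0],"grip":1},
    {"travel":[0,0,-2],"turn":[0,0,0],"grip":1},
    {"travel":[0,0,-1.5],"turn":[0,0,0],"grip":1},
    {"travel":[0,0,-1],"turn":[0,0,0],"grip":1},
    {"travel":[0,0,-1],"turn":[0,0,0],"grip":1},
    {"travel":[0,0,-0.5],"turn":[0,0,0],"grip":1},
    {"travel":[0,0,0],"turn":[0,0,0],"grip":1},
    {"travel":[0,0,0],"turn":[0,0,0],"grip":1},
  ],
)

```text
t: 8.9
position: [0.6092, 0.1756, 0.1903]
orientation: [-0.0, 0.993, -0.121, 0.0]
wrist_force: [-0.7, -0.5, -1.7]
opening: 0.225
```

Run:
```python
from h import *
s=bot.observe();print(s['position'],s['wrist_force'])
p=snap('side');save(p,'side6');b=p['color'][:,:,::-1];cv2.imwrite('pics/zside6.png',cv2.resize(b[180:420,140:380],None,fx=2.5,fy=2.5,interpolation=cv2.INTER_CUBIC));p=snap('wrist');save(p,'w6')
```

```text
[0.6092102  0.17564215 0.19026772] [-0.74505113 -0.51061381 -1.71988602]
```

View pics/zside6.png

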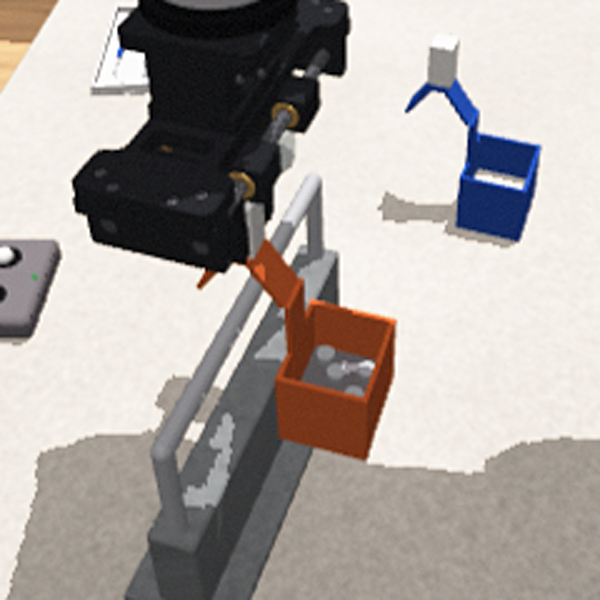

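View pics/w6.png

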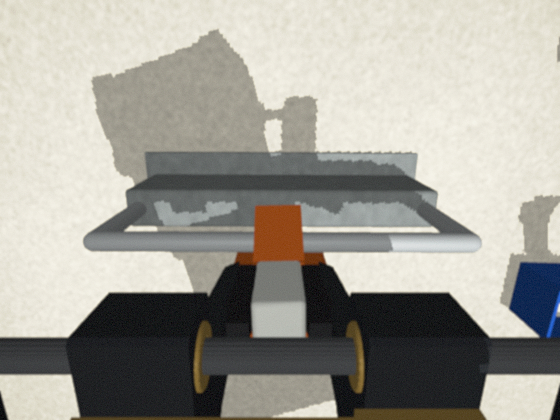

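Run:
```python
from h import *
s=bot.observe();p=snap('wrist')
g=p['color'].astype(int).sum(2)//3
for c in [190,215,235,320,345,370]: print(c,g[228:256,c].tolist())
a=np.radians(-13.9);n=np.array([np.cos(a),np.sin(a),0])
for u in (200,350):
  for v in (240,241.5,243):
    o,d=ray(p,u,v);X=o+d*(.14-o[2])/d[2];print(u,v,X.round(4),'perp mm',((X-s['position'])@n*1e3).round(2))
```

```text
190 [156, 156, 153, 125, 110, 99, 115, 121, 126, 130, 133, 138, 145, 147, 150, 151, 149, 140, 141, 139, 134, 129, 123, 125, 143, 154, 155, 150]
215 [155, 148, 142, 124, 103, 99, 111, 123, 126, 129, 134, 136, 149, 149, 151, 151, 148, 143, 141, 137, 135, 127, 125, 134, 146, 161, 167, 163]
235 [153, 156, 147, 127, 105, 103, 111, 122, 124, 130, 132, 141, 146, 152, 156, 154, 148, 145, 140, 138, 135, 130, 124, 130, 146, 151, 152, 147]
320 [227, 232, 230, 204, 146, 111, 107, 117, 122, 129, 131, 137, 143, 149, 151, 151, 143, 147, 141, 141, 136, 133, 124, 113, 94, 69, 56, 60]
345 [231, 236, 235, 211, 149, 107, 106, 113, 121, 127, 132, 134, 143, 145, 151, 151, 146, 144, 140, 138, 138, 130, 123, 142, 185, 226, 236, 235]
370 [233, 235, 229, 204, 145, 103, 105, 116, 125, 130, 132, 136, 142, 142, 146, 146, 140, 142, 143, 139, 135, 130, 126, 135, 184, 229, 234, 232]
200 240 [0.6211 0.2198 0.14  ] perp mm 0.95
200 241.5 [0.6202 0.2201 0.14  ] perp mm 0.01
200 243 [0.6193 0.2204 0.14  ] perp mm -0.93
350 240 [0.6003 0.1348 0.14  ] perp mm 1.15
350 241.5 [0.5994 0.1349 0.14  ] perp mm 0.21
350 243 [0.5984 0.1351 0.14  ] perp mm -0.73
```

send_rows(
  series=[
    {"travel":[0,0,-0.8],"turn":[0,0,0],"grip":1},
    {"travel":[0,0,-0.8],"turn":[0,0,0],"grip":1},
    {"travel":[0,0,-0.8],"turn":[0,0,0],"grip":1},
    {"travel":[0,0,-0.5],"turn":[0,0,0],"grip":1},
    {"travel":[0,0,-0.3],"turn":[0,0,0],"grip":1},
    {"travel":[0,0,-0.1],"turn":[0,0,0],"grip":1},
    {"travel":[0,0,0],"turn":[0,0,0],"grip":1},
  ],
)

```text
t: 9.75
position: [0.609, 0.1756, 0.1568]
orientation: [-0.0, 0.993, -0.121, 0.0]
wrist_force: [0.0, -1.0, -0.5]
opening: 0.222
```

send_rows(
  series=[
    {"travel":[0,0,-0.05],"turn":[0,0,0],"grip":1},
    {"travel":[0,0,-0.05],"turn":[0,0,0],"grip":1},
    {"travel":[0,0,0],"turn":[0,0,0],"grip":1},
  ],
)

```text
t: 10.05
position: [0.609, 0.1756, 0.1559]
orientation: [-0.0, 0.993, -0.121, 0.0]
wrist_force: [-0.5, 0.2, -0.7]
opening: 0.225
```

send_rows(
  series=[
    {"travel":[0,0,-0.05],"turn":[0,0,0],"grip":1},
    {"travel":[0,0,0],"turn":[0,0,0],"grip":1},
  ],
)

```text
t: 10.25
position: [0.609, 0.1756, 0.1557]
orientation: [-0.0, 0.993, -0.121, 0.0]
wrist_force: [-1.1, 0.0, 2.1]
opening: 0.226
```

send_rows(
  series=[
    {"travel":[0,0,-0.05],"turn":[0,0,0],"grip":1},
    {"travel":[0,0,0],"turn":[0,0,0],"grip":1},
  ],
)

```text
t: 10.45
position: [0.6091, 0.1756, 0.1556]
orientation: [-0.0, 0.993, -0.121, 0.001]
wrist_force: [-2.3, -0.4, 5.8]
opening: 0.227
```

send_rows(
  series=[
    {"travel":[0,0,0.05],"turn":[0,0,0],"grip":1},
    {"travel":[-0.03,0.0075,0],"turn":[-0.0048,-0.0194,0],"grip":1},
    {"travel":[-0.03,0.0075,0],"turn":[-0.0048,-0.0194,0],"grip":1},
    {"travel":[-0.03,0.0075,0],"turn":[-0.0048,-0.0194,0],"grip":1},
    {"travel":[-0.03,0.0075,0],"turn":[-0.0048,-0.0194,0],"grip":1},
    {"travel":[0,0,0],"turn":[0,0,0],"grip":1},
    {"travel":[0,0,0],"turn":[0,0,0],"grip":1},
  ],
)

```text
t: 11.15
position: [0.6079, 0.1759, 0.1555]
orientation: [0.005, 0.992, -0.121, 0.04]
wrist_force: [0.4, 1.0, 5.5]
opening: 0.221
```

Run:
```python
from h import *
s=bot.observe();print(s['position'],s['wrist_force'],s['wrist_torque'])
p=snap('side');b=p['color'][:,:,::-1];cv2.imwrite('pics/zside7.png',cv2.resize(b[180:420,140:380],None,fx=2.5,fy=2.5,interpolation=cv2.INTER_CUBIC))
```

```text
[0.60790046 0.17594616 0.15552592] [0.4481455  1.04195233 5.54219973] [-0.01521953 -0.1791325   0.03457747]
```

View pics/zside7.png

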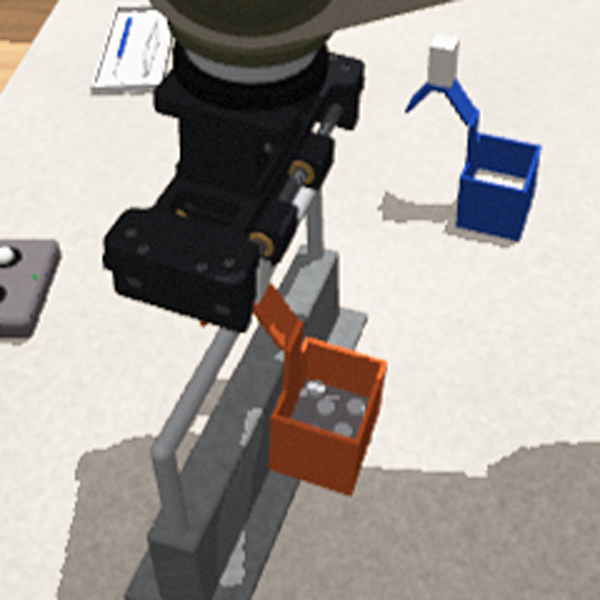

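send_rows(
  series=[
    {"travel":[0,0,0.02],"turn":[0,0,0],"grip":1},
    {"travel":[0,0,0],"turn":[0,0,0],"grip":1},
  ],
  squeeze=10,
)

```text
t: 11.4
position: [0.6078, 0.1759, 0.1555]
orientation: [0.005, 0.992, -0.121, 0.04]
wrist_force: [0.1, 0.1, 3.7]
opening: 0.227
```

send_rows(
  series=[
    {"travel":[0,0,0],"turn":[0,0,0],"grip":1},
    {"travel":[0,0,0],"turn":[0,0,0],"grip":1},
    {"travel":[0,0,0],"turn":[0,0,0],"grip":1},
  ],
  squeeze=3,
)

```text
t: 11.7
position: [0.6075, 0.176, 0.1552]
orientation: [0.005, 0.992, -0.121, 0.039]
wrist_force: [-1.2, 0.3, 2.6]
opening: 0.229
```

send_rows(
  series=[
    {"travel":[0,0,0],"turn":[0,0,0],"grip":0.77},
    {"travel":[0,0,0],"turn":[0,0,0],"grip":0.76},
    {"travel":[0,0,0],"turn":[0,0,0],"grip":0.75},
    {"travel":[0,0,0],"turn":[0,0,0],"grip":0.74},
    {"travel":[0,0,0],"turn":[0,0,0],"grip":0.73},
    {"travel":[0,0,0],"turn":[0,0,0],"grip":0.72},
    {"travel":[0,0,0],"turn":[0,0,0],"grip":0.7},
    {"travel":[0,0,0],"turn":[0,0,0],"grip":0.7},
    {"travel":[0,0,0],"turn":[0,0,0],"grip":0.7},
  ],
)

```text
t: 12.6
position: [0.6078, 0.1759, 0.1555]
orientation: [0.005, 0.992, -0.121, 0.04]
wrist_force: [-0.8, -0.1, -0.8]
opening: 0.303
```

Run:
```python
from h import *
s=bot.observe();print(s['position'],s['wrist_force'],s['wrist_torque'],s['opening'])
p=snap('side');b=p['color'][:,:,::-1];cv2.imwrite('pics/zside8.png',cv2.resize(b[180:420,140:380],None,fx=2.5,fy=2.5,interpolation=cv2.INTER_CUBIC))
p=snap('wrist');save(p,'w8')
```

```text
[0.60776911 0.17589461 0.15546263] [-0.75411597 -0.0636148  -0.75580131] [ 0.07308293  0.02285769 -0.01470777] 0.3034063027444125
```

View pics/zside8.png

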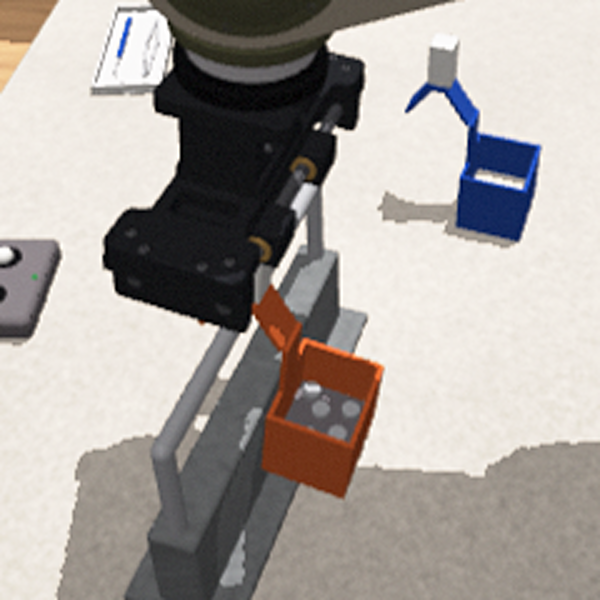

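View pics/w8.png

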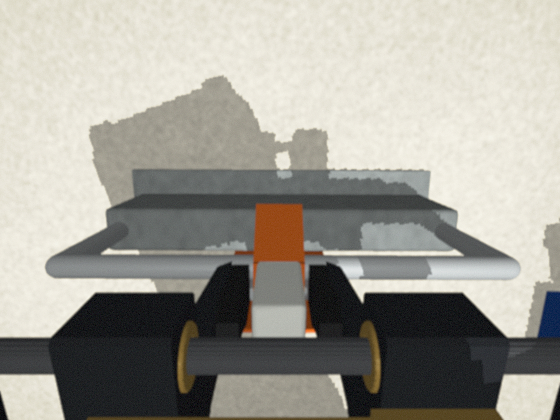

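send_rows(
  series=[
    {"travel":[0,0,0],"turn":[0,0,0],"grip":0.6},
    {"travel":[0,0,0],"turn":[0,0,0],"grip":0.45},
    {"travel":[0,0,0],"turn":[0,0,0],"grip":0.4},
    {"travel":[0,0,0],"turn":[0,0,0],"grip":0.4},
    {"travel":[-0.04,0.01,0.5],"turn":[0,0,0],"grip":0.4},
    {"travel":[-0.08,0.02,1],"turn":[0,0,0],"grip":0.4},
    {"travel":[-0.12,0.03,1.5],"turn":[0,0,0],"grip":0.4},
    {"travel":[-0.16,0.04,2],"turn":[0,0,0],"grip":0.4},
    {"travel":[-0.16,0.04,2],"turn":[0,0,0],"grip":0.4},
    {"travel":[-0.16,0.04,2],"turn":[0,0,0],"grip":0.4},
    {"travel":[-0.16,0.04,2],"turn":[0,0,0],"grip":0.4},
    {"travel":[-0.16,0.04,2],"turn":[0,0,0],"grip":0.4},
    {"travel":[0,0,1],"turn":[0,0,0],"grip":0.4},
    {"travel":[0,0,0],"turn":[0,0,0],"grip":0.4},
    {"travel":[0,0,0],"turn":[0,0,0],"grip":0.4},
  ],
)

```text
t: 14.2
position: [0.5972, 0.1785, 0.2948]
orientation: [0.005, 0.992, -0.121, 0.039]
wrist_force: [-0.8, -0.1, -0.5]
opening: 0.603
```

Run:
```python
from h import *
s=bot.observe();print(s['t'],s['position'],s['wrist_force'])
p=snap('side');save(p,'side9');b=p['color'][:,:,::-1];cv2.imwrite('pics/zside9.png',cv2.resize(b[180:420,140:380],None,fx=2.5,fy=2.5,interpolation=cv2.INTER_CUBIC))
p=snap('wrist');save(p,'w9');p=snap('scene');save(p,'scene9')
```

```text
14.2 [0.59722765 0.17847427 0.29477569] [-0.77162749 -0.1364696  -0.49038264]
```

View pics/zside9.png

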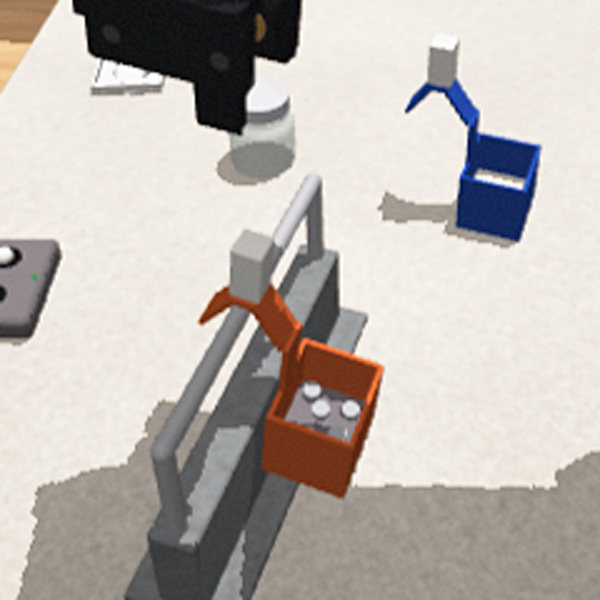

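View pics/w9.png

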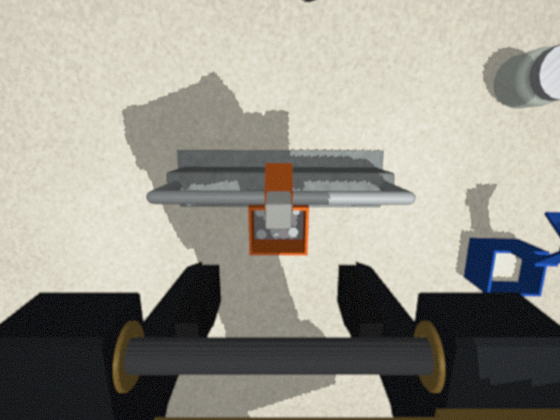

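View pics/scene9.png

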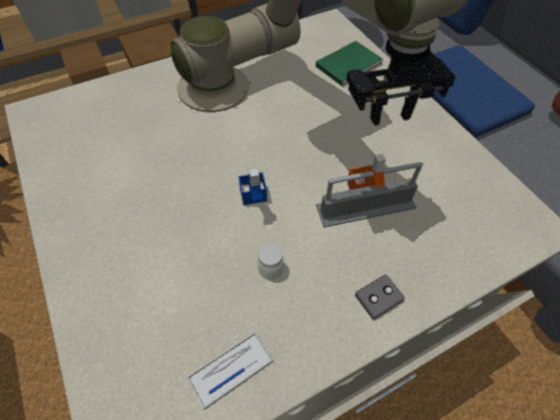

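The cup hangs on the bar between the posts and leans on the panel. The gripper is clear, and the blue cup (253,189) and jar (270,261) show where they stood in the scene view.

```bash
python3 -c "
from rig import bot
print(bot.job_done())"
```

```text
the job is handed in; nothing more can be done
None
```

The orange cup now hangs by its hook on the steel bar, between the two posts and in front of the grey panel, and the job is handed in.

- **How it was done:** I gripped the white block, carried the cup over the blue cup and jar, and lowered the hook onto the bar. Contact came at a tool height of 0.1557 m, the height I had worked out beforehand. I tilted the cup about 4.6° towards its resting lean, eased the grip from 30 to 3 N, opened the fingers slowly and lifted clear.
- **Last checks:** The side, wrist and scene pictures show the cup hooked on the bar and leaning on the panel, with the button cells still inside. By eye, the blue cup and jar are where they stood. The gripper is about 14 cm above its release height and feels no outside force beyond sensor noise. The final time was about 14.2 s of the 45 s allowed.
- **Disagreements:** My camera fits were 1–3 pixels off at some corners, but the wrist camera matched the cup and bar to within about 1 mm before the grasp and the lowering. No check failed.

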